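Turn the punch-holder blank for its end pass at the sanding bar

TASK

The long edges of these plywood punch-holder blanks have been sanded; the next pass is the ends. Take the blank with the blue tape band, turn it so that its raw, square end faces the sanding bar, and leave it lying flat on the bench with that end square up against the bar's black face, midway between the two clamps. Do not shift the yellow-taped and red-taped blanks.

Things in the scene. Friction and masses are not known exactly. Their poses are not given: they have to be found in the camera images.
- blue_blank_center (a point): Centre, half-way up, of the loose plywood blank with the BLUE tape band: 110 mm long (x), 40 wide (y), 24 thick, 65 g, flat on the bench (z=0). +x end, 55 mm off: raw, pale, square. -x end: round, stained dark brown; band near it. Grip across the 40 mm. At start the raw end points left, 1.1 to 2.0 rad anticlockwise from ahead; the three blanks lie in a row, any order, 165 mm apart, nearer than the bar.
- bar_face (a point): Point on the sanding bar's upright black front face, midway between its clamps, 12 mm above the bench. x points level into the bar, away from the robot; y along it; z up. Bar: fixed, rigid, 240 mm long, 25 thick, 36 high, up to 0.3 rad askew; white mark on top at the middle. Clamps with red knobs, 68 mm high, at y = +-103 mm, behind the face. Bare bench in front.
- yellow_blank_center (a point): Centre, half-way up (12 mm), of the bystander blank with the YELLOW tape band: same shape and size as the blue one, lying flat in the same row. To be left where it lies.
- red_blank_center (a point): Centre, half-way up (12 mm), of the bystander blank with the RED tape band: same shape and size as the blue one, lying flat in the same row. To be left where it lies.
Not all that is in view belongs to the job. What is shaped like the part that bears blue_blank_center but green is not meant.

How it is judged:
By the outcome, as a careful person would: the job done as asked, in the order asked, and still so for the second after the job is handed in, with the robot touching nothing.
It also fails if it takes over 34 s, if anything falls off the work surface, if the arm or the gripper's body presses on something with over 40 N, if the wrist force passes 120 N, or if a joint passes its speed limit or range.

ROBOT

A 6-joint arm with a two-finger parallel gripper is mounted at the origin on the work surface. World frame = base frame: x ahead of the robot, y to its left, z up, the work surface at z = 0. Lengths are in m, angles in rad, forces in N, time in s.
With the tool pointing down it reaches from about 0.425 to 1.125 m from the base axis. Payload 14.9 kg.
Tool frame: the origin (TCP) lies on the front face of the gripper's body, between the roots of the fingers; the fingertips stand 78 mm ahead of it and the grasp point (between the pads) lies 60 mm ahead of it; z points along the fingers, y is the direction in which the jaws open and shut (so a half turn about z gives the same grasp; the last joint's range is limited). The gripper opens to 91 mm and grips with 3 to 60 N. Pads are 32 mm wide; open, the fingers measure 118 mm over their backs; the gripper's body (76 mm by 178 mm) begins 60 mm behind the grasp point.
Start: joints at [1.166, 0.379, 1.734, -0, 1.028, -0.033], TCP at [0.254, 0.652, 0.292] pointing down, gripper open.
Joint ranges: [-2.77, 2.77], [-0.74, 2.19], [0, 2.66], [-1.06, 4.2], [0.31, 2.87], [-3.08, 3.08]. Speed limits (rad/s): [1.89, 1.89, 2.39, 3.14, 3.14, 3.14].

INTERFACE

Orientations are given as a unit quaternion [w, x, y, z].
In Python, from bench import ctrl gives the robot as it stands.
- The arm moves only by the tool servo_tool, never from a script. Its argument "motion" is a list of rows, each a list of 7 numbers: the turn, a rotation vector about the tool's x, y, z in degrees, then the shift along the tool's x, y, z in cm, then the opening in per cent of the stroke, from 0 (shut) to 100 (fully open). In form: [[ax, ay, az, dx, dy, dz, hand], ...]. A call has 1 to 5 rows; each row is the pose to reach, as a shift and turn from the pose commanded when the call began, along the tool's axes at that moment; what a row does not reach only later rows make up. A row lasts 1/8 s, in which the tool goes at most 62.5 mm and 10.7 degrees, less where a joint would pass 70% of its speed; a pose out of reach is approached as far as the arm can. A call with a gripper value outside its range is refused whole. The fingers move at their own pace and stop on an object; the grip force is fixed at half the most. Time passes only in rows, so rows that repeat a pose let the fingers close. It gives the time, the measured TCP pose, the force and the opening at its end, in the units of the state.
- ctrl.get_obs(): the state, without advancing time (a new reading comes with each control period).
- ctrl.read_camera(name): name is "scene" or "top" or "wrist"; returns a dict with "pixels" (400x640x3 uint8, red, green, blue), "mtx" (3x3 intrinsics, pixels), "extrinsics" (4x4, takes a point from world to camera coordinates). Camera axes: x right, y down, z forward; pixel columns grow to the right and rows downward; lengths in m; the calibration is good to about 2 mm. A picture is of the moment at which its call begins. There is no depth.
- ctrl.hand_in(): hands the job in, once; it reports no verdict.
The state is a dict: "t": time; "joint_pos": joint angles; "qd": joint speeds; "tau": joint torques, N m; "ee_pos": TCP position; "eef_rot": TCP orientation; "contact_force": force on the tool from outside, world axes, zero at the start; "wrist_torque": the same for the moment, N m; "width": finger opening in m.
Only numpy, scipy, OpenCV 4.12 (cv2) and the standard library are available. Lean on these libraries where they do the work, as an engineer would, in place of code of your own. Each camera call takes 0.05 s, during which the arm holds its last target.

## Working session

There is one attempt and no reset: what is moved stays moved. The work goes in short steps, Python scripts to look and compute and a tool call to move; the robot and the scene stay as the last step left them, time stands still between calls to the robot, and variables do not carry over. Pictures are saved under pics/ and viewed, and the job is handed in when it is done.

Besides the shell and the picture viewer there is one more tool, called after ">>>" by a JSON object that holds its "api" and its "payload", one argument or row to a line. servo_tool: Moves the arm, as the interface text tells. Its arguments: {"type":"object","properties":{"motion":{"type":"array","items":{"type":"array","items":{"type":"number"}}}},"required":["motion"]}

```bash
mkdir -p pics; python3 - <<'E'
from bench import ctrl
import cv2,json
o=ctrl.get_obs();print({k:o[k] for k in('t','ee_pos','eef_rot','width')})
import pickle
d={}
for n in("scene","top"):
    c=ctrl.read_camera(n);d[n]=c;cv2.imwrite(f"pics/{n}0.png",c["pixels"][...,::-1]);print(n,c["mtx"],c["extrinsics"])
pickle.dump(d,open("d0.pkl","wb"))
E
```

```text
{'t': 0.0, 'ee_pos': array([0.2541741 , 0.65188062, 0.29159125]), 'eef_rot': array([-1.23549478e-04,  1.84819895e-01,  9.82772256e-01, -5.32032857e-04]), 'width': 0.09124981632028337}
scene [[380.15217136   0.         320.43589367]
 [  0.         380.15217136 202.13840291]
 [  0.           0.           1.        ]] [[-0.83756236  0.54631839  0.00505024  0.40570819]
 [ 0.43949593  0.67922614 -0.58778838 -0.19974543]
 [-0.32454986 -0.49008986 -0.80899896  0.87627212]
 [ 0.          0.          0.          1.        ]]
top [[402.24911231   0.         316.0121662 ]
 [  0.         402.24911231 195.28772433]
 [  0.           0.           1.        ]] [[ 0.10510944 -0.99445738  0.00255534 -0.03367454]
 [-0.96994432 -0.10308489 -0.22041218  0.47548333]
 [ 0.21945394  0.02068887 -0.97540348  0.77467671]
 [ 0.          0.          0.          1.        ]]
```

View pics/scene0.png

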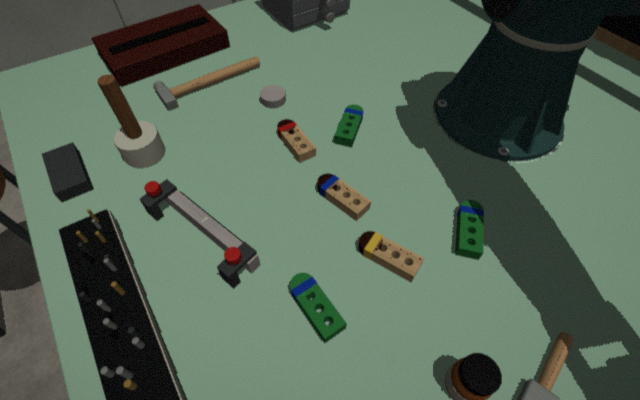

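View pics/top0.png

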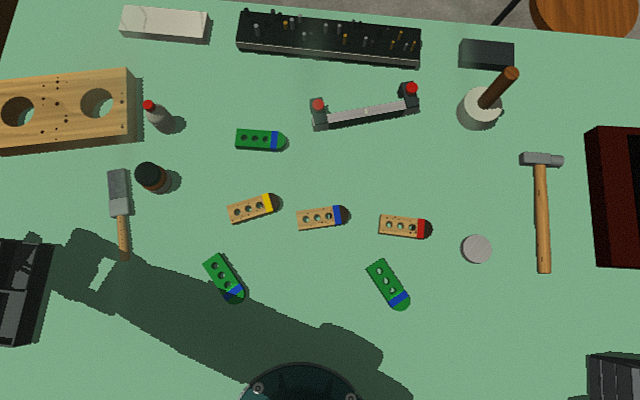

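The scene view and the top view agree. The blue-taped wooden blank is the middle one, around (322,217) in the top view. The bar is around (365,113) with its white mark and red knobs at (318,104) and (411,88). The three green ones are decoys.

```bash
python3 - <<'E'
import pickle,cv2,numpy as np
d=pickle.load(open("d0.pkl","rb"))
p=d["top"]["pixels"][...,::-1]
cv2.imwrite("pics/tz1.png",cv2.resize(p[75:240,280:440],None,fx=3.6,fy=3.6,interpolation=cv2.INTER_CUBIC))
p=d["scene"]["pixels"][...,::-1]
cv2.imwrite("pics/sz1.png",cv2.resize(p[165:290,130:390],None,fx=3,fy=3,interpolation=cv2.INTER_CUBIC))
E
```

```text
(no output)
```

View pics/tz1.png

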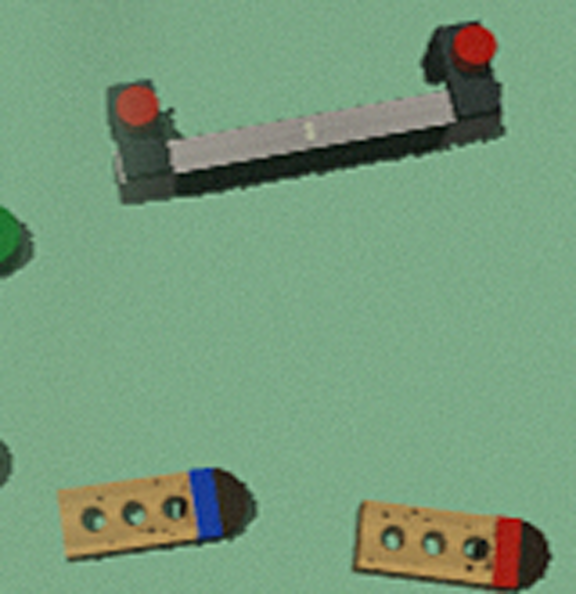

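View pics/sz1.png

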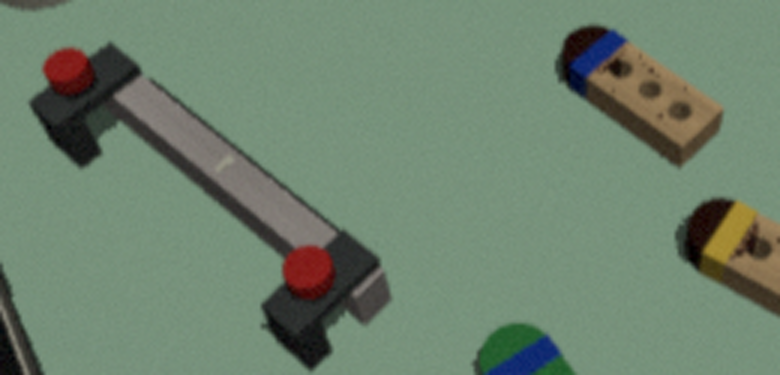

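```bash
cat > h.py <<'E'
import numpy as np,cv2
def cast(c,uv,z):
    uv=np.atleast_2d(uv).astype(float);K=c["mtx"];E=c["extrinsics"];R=E[:3,:3];t=E[:3,3]
    o=-R.T@t; r=(R.T@np.linalg.inv(K)@np.c_[uv,np.ones(len(uv))].T).T
    return (o+r*((z-o[2])/r[:,2])[:,None])
def proj(c,P):
    P=np.atleast_2d(P);E=c["extrinsics"];q=(E[:3,:3]@P.T).T+E[:3,3];q=(c["mtx"]@q.T).T
    return q[:,:2]/q[:,2:]
E
python3 - <<'E'
import pickle
from h import *
d=pickle.load(open("d0.pkl","rb"))
for n,roiB,roiW in(("top",(300,80,430,135),(285,195,352,235)),("scene",(140,175,265,290),(310,170,375,220))):
    c=d[n];hsv=cv2.cvtColor(c["pixels"],cv2.COLOR_RGB2HSV).astype(int);H,S,V=hsv[...,0],hsv[...,1],hsv[...,2]
    def roi(r):
        m=np.zeros(H.shape,bool);m[r[1]:r[3],r[0]:r[2]]=1;return m
    bar=roi(roiB)&(S<60)&(V>100)
    green=(H>55)&(H<90)&(V>60)
    wood=roi(roiW)&(H>8)&(H<26)&(S>70)&(V>(110 if n=="top" else 85))
    blue=roi(roiW)&(H>105)&(H<130)&(S>130)
    red=roi(roiB)&((H<6)|(H>174))&(S>150)
    for nm,m,z in(("bar",bar,.036),("wood",wood,.024),("blue",blue,.024)):
        nc,l,st,ce=cv2.connectedComponentsWithStats(m.astype(np.uint8))
        k=1+np.argmax(st[1:,4]);cn=cv2.findContours((l==k).astype(np.uint8),0,2)[0][0]
        w=cast(c,cn[:,0],z)[:,:2]
        r=cv2.minAreaRect((w*1000).astype(np.float32));print(n,nm,st[k],r,cv2.boxPoints(r).round(1).tolist())
    nc,l,st,ce=cv2.connectedComponentsWithStats(red.astype(np.uint8))
    for k in range(1,nc):
        if st[k,4]>20: print("knob",ce[k],cast(c,ce[k],.066))
for a,q,z in(("top",[(280+309/3.6,75+131/3.6)],.036),("scene",[(130+225/3,165+162/3)],.036)):
    print("mark",cast(d[a],q,z))
c=d["top"]; 
print("front edge",cast(c,[(280+172/3.6,75+172/3.6),(280+452/3.6,75+122/3.6)],.036))
print("raw top corners",cast(c,[(280+60/3.6,75+490/3.6),(280+68/3.6,75+555/3.6)],.024))
print("scene raw corners",cast(d["scene"],[(130+722/3,165+110/3),(130+682/3,165+143/3)],.024))
print("scene front edge",cast(d["scene"],[(130+150/3,165+78/3),(130+335/3,165+235/3)],.036))
E
```

```text
top bar [326 100  81  23 763] ((681.9336547851562, -72.44229888916016), (23.092853546142578, 177.23036193847656), 17.1843204498291) [[644.7000122070312, 8.800000190734863], [697.0999755859375, -160.5], [719.0999755859375, -153.6999969482422], [666.7999877929688, 15.600000381469727]]
top wood [296 206  39  24 566] ((435.0716552734375, 14.487991333007812), (39.509361267089844, 76.53821563720703), 14.335101127624512) [[406.5, 46.70000076293945], [425.3999938964844, -27.5], [463.70001220703125, -17.700000762939453], [444.70001220703125, 56.5]]
top blue [333 205   9  20 128] ((446.16705322265625, -30.829235076904297), (41.07063293457031, 13.777368545532227), 14.12131118774414) [[424.6000061035156, -29.200000762939453], [427.8999938964844, -42.5], [467.79998779296875, -32.5], [464.3999938964844, -19.100000381469727]]
knob [411.16190476  87.34285714] [[ 0.73257186 -0.16265688  0.066     ]]
knob [318.47368421 103.82894737] [[0.67308653 0.03216556 0.066     ]]
scene bar [  140   175   125   115 11814] ((697.7045288085938, -65.41397094726562), (229.19235229492188, 253.4042510986328), 57.128246
[... 620 characters left out ...]
[431.79998779296875, -48.400001525878906], [479.5, -25.799999237060547], [471.5, -8.800000190734863]]
knob [152.70212766 188.68085106] [[ 0.73148863 -0.15663466  0.066     ]]
knob [232.68619247 255.44351464] [[0.67117644 0.03797095 0.066     ]]
mark [[ 0.68055464 -0.07236309  0.036     ]]
mark [[ 0.67843106 -0.07054999  0.036     ]]
front edge [[ 0.64491663  0.00847457  0.036     ]
 [ 0.69581551 -0.15921849  0.036     ]]
raw top corners [[0.4445232  0.05428784 0.024     ]
 [0.40688657 0.04522657 0.024     ]]
scene raw corners [[0.40688433 0.05029181 0.024     ]
 [0.44209935 0.05673831 0.024     ]]
scene front edge [[ 0.69245126 -0.15290334  0.036     ]
 [ 0.64650565  0.00796423  0.036     ]]
```

```bash
cat >> h.py <<'E'
from scipy.spatial.transform import Rotation as Rn
def rel(pos,yawy,o=None):
    """TCP target world pos, tool y yaw in deg, pointing down -> row"""
    from bench import ctrl
    o=o or ctrl.get_obs();q=o["eef_rot"];R=Rn.from_quat([q[1],q[2],q[3],q[0]])
    y=np.radians(yawy);Y=np.array([np.cos(y),np.sin(y),0]);Z=np.array([0,0,-1.]);X=np.cross(Y,Z)
    T=Rn.from_matrix(np.c_[X,Y,Z])
    rv=np.degrees((R.inv()*T).as_rotvec());s=R.inv().apply(np.array(pos)-o["ee_pos"])*100
    M=R.as_matrix();print("t",o["t"],"pos",o["ee_pos"].round(4),"yawy",np.degrees(np.arctan2(M[1,1],M[0,1])).round(2),"z",M[:,2].round(4),"F",o["contact_force"].round(2),"w",round(o["width"],4))
    print("row",rv.round(2),s.round(2))
E
python3 -c "
from h import *
rel([.53,.30,.27],40)
rel([.439,-.001,.25],14.3)"
```

```text
t 0.1 pos [0.2542 0.6519 0.2916] yawy 68.7 z [-4.e-04 -9.e-04 -1.e+00] F [-0.23 -0.23 -0.68] w 0.0912
row [-6.00e-02  1.00e-02  2.87e+01] [-38.48 -22.77   2.18]
t 0.1 pos [0.2542 0.6519 0.2916] yawy 68.7 z [-4.e-04 -9.e-04 -1.e+00] F [-0.23 -0.23 -0.68] w 0.0912
row [-5.00e-02  3.00e-02  5.44e+01] [-40.94 -54.11   4.22]
```

>>> {"api": "servo_tool", "payload": {
  "motion": [
    [0, 0, 29, -38.5, -22.8, 2.2, 100],
    [0, 0, 29, -38.5, -22.8, 2.2, 100],
    [0, 0, 29, -38.5, -22.8, 2.2, 100],
    [0, 0, 29, -38.5, -22.8, 2.2, 100],
    [0, 0, 29, -38.5, -22.8, 2.2, 100]
  ]
}}

```text
t: 0.72
ee_pos: [0.4476, 0.4047, 0.2767]
eef_rot: [-0.0, 0.425, 0.905, -0.0]
contact_force: [0.6, 0.8, -0.2]
width: 0.0915
```

```bash
python3 -c "
from h import *
rel([.439,-.001,.22],14.3)"
```

```text
t 0.725 pos [0.4476 0.4047 0.2767] yawy 39.71 z [-1.e-04 -1.e-04 -1.e+00] F [ 0.58  0.82 -0.22] w 0.0915
row [-1.000e-02  0.000e+00  2.541e+01] [-30.66 -26.58   5.67]
```

>>> {"api": "servo_tool", "payload": {
  "motion": [
    [0, 0, 25.4, -30.7, -26.6, 5.7, 100],
    [0, 0, 25.4, -30.7, -26.6, 5.7, 100],
    [0, 0, 25.4, -30.7, -26.6, 5.7, 100],
    [0, 0, 25.4, -30.7, -26.6, 5.7, 100],
    [0, 0, 25.4, -30.7, -26.6, 5.7, 100]
  ]
}}

```text
t: 1.35
ee_pos: [0.4398, 0.0952, 0.2333]
eef_rot: [0.0, 0.613, 0.79, 0.0]
contact_force: [0.2, 0.5, 0.8]
width: 0.0909
```

```bash
python3 -c "
from h import *
rel([.439,-.001,.22],14.3)"
```

```text
t 1.35 pos [0.4398 0.0952 0.2333] yawy 14.32 z [ 3.e-04  0.e+00 -1.e+00] F [0.22 0.49 0.8 ] w 0.0909
row [0.02 0.   0.02] [-9.31 -2.45  1.33]
```

>>> {"api": "servo_tool", "payload": {
  "motion": [
    [0, 0, 0, -9.3, -2.5, 1.3, 100],
    [0, 0, 0, -9.3, -2.5, 1.3, 100],
    [0, 0, 0, -9.3, -2.5, 1.3, 100]
  ]
}}

```text
t: 1.72
ee_pos: [0.4386, -0.0009, 0.2201]
eef_rot: [-0.0, 0.615, 0.789, -0.0]
contact_force: [-0.0, 0.1, 0.3]
width: 0.0912
```

```bash
python3 - <<'E'
from bench import ctrl
from h import *
import pickle
c=ctrl.read_camera("wrist");pickle.dump(c,open("w1.pkl","wb"));cv2.imwrite("pics/w1.png",c["pixels"][...,::-1])
rel([.439,-.001,.082],14.3)
print(proj(c,[[.439,-.001,.024],[.4252,.052,.024]]))
E
```

```text
t 1.775 pos [4.388e-01 1.000e-04 2.203e-01] yawy 14.17 z [-4.e-04  1.e-04 -1.e+00] F [-0.16 -0.63  0.46] w 0.0913
row [-0.02 -0.01 -0.13] [-0.12 -0.   13.83]
[[323.78400162 197.50014168]
 [323.29359906 139.35583737]]
```

View pics/w1.png

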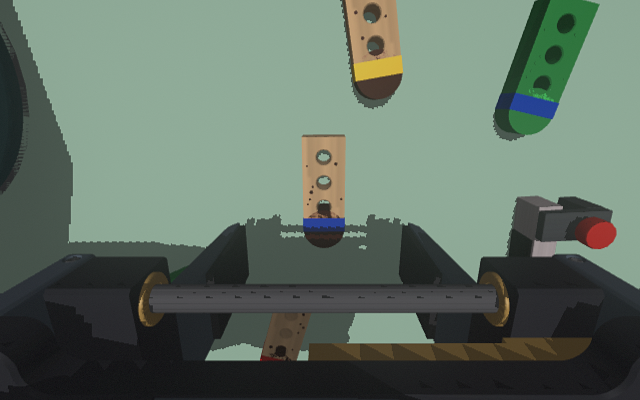

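```bash
python3 - <<'E'
from h import *
import pickle
c=pickle.load(open("w1.pkl","rb"))
hsv=cv2.cvtColor(c["pixels"],cv2.COLOR_RGB2HSV)
print(hsv[130:140,323].tolist()); print(hsv[212:256:2,323].tolist()); print(hsv[170,298:308].tolist(),hsv[170,340:350].tolist())
print(cast(c,[(302,136.5),(345,136.5),(323.5,136.5),(302,170),(345,170),(302.5,205),(345,205),(323.5,247),(323.5,219),(323.5,228)],.024).round(4))
E
```

```text
[[69, 40, 171], [69, 40, 171], [70, 40, 171], [70, 41, 175], [45, 35, 131], [18, 74, 104], [17, 84, 115], [16, 94, 173], [16, 96, 186], [16, 96, 184]]
[[10, 77, 60], [9, 74, 55], [12, 113, 138], [120, 121, 137], [113, 183, 148], [114, 179, 148], [113, 183, 148], [113, 185, 154], [113, 124, 74], [112, 142, 77], [15, 12, 41], [24, 33, 39], [8, 87, 56], [9, 71, 47], [10, 39, 39], [13, 45, 40], [17, 46, 39], [11, 52, 39], [68, 36, 78], [73, 37, 83], [70, 36, 85], [70, 36, 85]]
[[69, 40, 171], [69, 40, 171], [69, 40, 171], [68, 39, 171], [24, 55, 168], [16, 100, 189], [16, 96, 188], [16, 97, 189], [16, 96, 185], [16, 97, 177]] [[16, 96, 170], [16, 96, 170], [16, 96, 173], [15, 98, 175], [16, 94, 176], [52, 35, 166], [71, 42, 172], [69, 40, 171], [69, 40, 171], [69, 39, 171]]
[[ 0.406   0.0498  0.024 ]
 [ 0.4436  0.0592  0.024 ]
 [ 0.4248  0.0545  0.024 ]
 [ 0.4128  0.0199  0.024 ]
 [ 0.4516  0.0297  0.024 ]
 [ 0.421  -0.0133  0.024 ]
 [ 0.4606 -0.0033  0.024 ]
 [ 0.4513 -0.0512  0.024 ]
 [ 0.4441 -0.0222  0.024 ]
 [ 0.4464 -0.0314  0.024 ]]
```

>>> {"api": "servo_tool", "payload": {
  "motion": [
    [0, 0, 0, 0, 0, 6, 100],
    [0, 0, 0, 0, 0, 11, 100],
    [0, 0, 0, 0, 0, 13.5, 100],
    [0, 0, 0, 0, 0, 13.8, 100],
    [0, 0, 0, 0, 0, 13.8, 100]
  ]
}}

```text
t: 2.4
ee_pos: [0.4394, 0.0013, 0.0831]
eef_rot: [0.0, 0.613, 0.79, 0.0]
contact_force: [-0.3, -1.1, 0.7]
width: 0.091
```

>>> {"api": "servo_tool", "payload": {
  "motion": [
    [0, 0, 0, 0, 0, 0, 0],
    [0, 0, 0, 0, 0, 0, 0],
    [0, 0, 0, 0, 0, 0, 0],
    [0, 0, 0, 0, 0, 0, 0],
    [0, 0, 0, 0, 0, 0, 0]
  ]
}}

```text
t: 3.02
ee_pos: [0.439, 0.0007, 0.0825]
eef_rot: [0.0, 0.614, 0.79, 0.0]
contact_force: [0.6, 0.5, -0.0]
width: 0.0442
```

>>> {"api": "servo_tool", "payload": {
  "motion": [
    [0, 0, 0, 0, 0, 0, 0],
    [0, 0, 0, 0, 0, 0, 0],
    [0, 0, 0, 0, 0, 0, 0]
  ]
}}

```text
t: 3.4
ee_pos: [0.4389, 0.0007, 0.0825]
eef_rot: [-0.0, 0.614, 0.79, -0.0]
contact_force: [-0.2, -0.6, 1.7]
width: 0.0396
```

>>> {"api": "servo_tool", "payload": {
  "motion": [
    [0, 0, 0, 0, 0, -3, 0],
    [0, 0, 0, 0, 0, -8, 0],
    [0, 0, 0, 0, 0, -8, 0]
  ]
}}

```text
t: 3.78
ee_pos: [0.4406, 0.0007, 0.1653]
eef_rot: [0.002, 0.614, 0.79, 0.002]
contact_force: [-0.2, -0.3, -0.5]
width: 0.0399
```

```bash
python3 - <<'E'
from bench import ctrl
from h import *
c=ctrl.read_camera("wrist");cv2.imwrite("pics/w2.png",c["pixels"][...,::-1])
rel([.50,-.06,.16],-72.8)
E
```

```text
t 3.825 pos [0.4397 0.0007 0.1637] yawy 14.3 z [ 3.2e-03 -1.0e-04 -1.0e+00] F [-0.28 -0.57 -1.39] w 0.0397
row [ 0.18 -0.09 87.1 ] [-7.37  4.35  0.39]
```

View pics/w2.png

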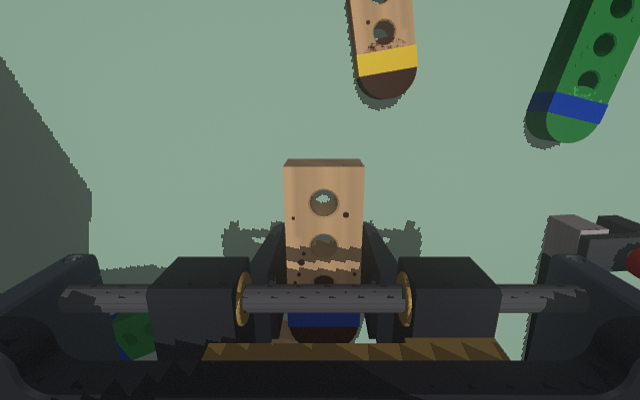

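The picture shows the blank held straight between the pads, with its raw end at rows 160–165. The yellow blank is undisturbed. Next I turn it and carry it across.

```bash
python3 -c "
from h import *
rel([.583,-.1006,.163],-72.8)"
```

```text
t 3.825 pos [0.4397 0.0007 0.1637] yawy 14.3 z [ 3.2e-03 -1.0e-04 -1.0e+00] F [-0.28 -0.57 -1.39] w 0.0397
row [ 0.18 -0.09 87.1 ] [-13.36  11.39   0.12]
```

>>> {"api": "servo_tool", "payload": {
  "motion": [
    [0, 0, 10, -3, 2.5, 0, 0],
    [0, 0, 20, -6, 5, 0, 0],
    [0, 0, 30, -9, 7.5, 0, 0],
    [0, 0, 40, -12, 10, 0, 0],
    [0, 0, 50, -13.4, 11.4, 0, 0]
  ]
}}

```text
t: 4.45
ee_pos: [0.5832, -0.102, 0.1607]
eef_rot: [-0.001, 0.891, 0.453, -0.001]
contact_force: [-0.7, 0.5, -1.4]
width: 0.0402
```

>>> {"api": "servo_tool", "payload": {
  "motion": [
    [0, 0, 10, 0, 0, 0, 0],
    [0, 0, 20, 0, 0, 0, 0],
    [0, 0, 30, 0, 0, 0, 0],
    [0, 0, 37, 0, 0, 0, 0],
    [0, 0, 37, 0, 0, 0, 0]
  ]
}}

```text
t: 5.08
ee_pos: [0.5818, -0.1008, 0.1609]
eef_rot: [-0.0, 0.989, 0.151, -0.001]
contact_force: [0.3, -0.3, -0.2]
width: 0.0399
```

```bash
python3 - <<'E'
from bench import ctrl
from h import *
import pickle
rel([.583,-.1006,.084],-72.8)
for n in("wrist","top"):
    c=ctrl.read_camera(n);pickle.dump(c,open(n+"3.pkl","wb"));cv2.imwrite(f"pics/{n}3.png",c["pixels"][...,::-1])
E
```

```text
t 5.075 pos [ 0.5818 -0.1008  0.1609] yawy -72.66 z [-2.1e-03  5.0e-04 -1.0e+00] F [ 0.3  -0.26 -0.22] w 0.0399
row [-0.06  0.11  0.14] [0.13 0.02 7.69]
```

View pics/wrist3.png

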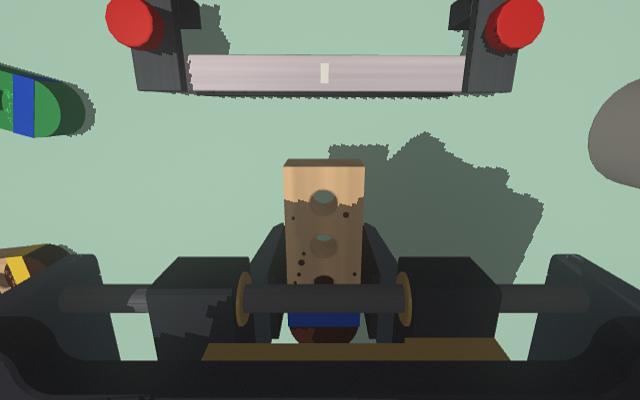

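View pics/top3.png

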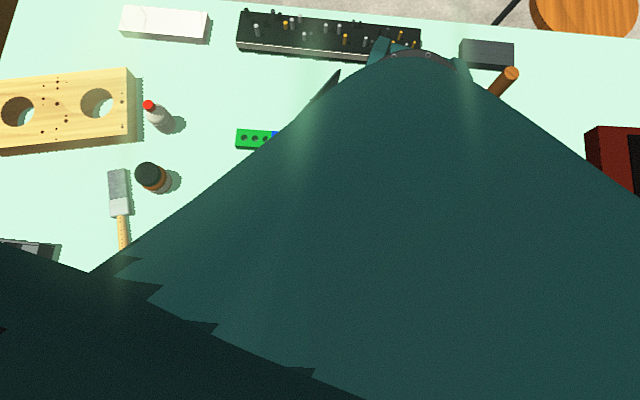

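```bash
python3 - <<'E'
from h import *
import pickle
c=pickle.load(open("wrist3.pkl","rb"))
h=cv2.cvtColor(c["pixels"],cv2.COLOR_RGB2HSV)
V=h[...,2].astype(int)
pts=[];bk=[]
for x in range(200,456,8):
    col=V[80:104,x]; g=np.diff(col); i=np.argmin(g); 
    # subpixel half crossing
    hi=col[i-2:i].mean() if i>2 else col[i]; lo=col[i+2]; pts.append((x,80+i+.5))
pts=np.array(pts)
fit=np.polyfit(pts[:,0],pts[:,1],1);res=pts[:,1]-np.polyval(fit,pts[:,0]);print(fit,abs(res).max())
L=cast(c,[(200,np.polyval(fit,200)),(455,np.polyval(fit,455))],.036);print(L)
dd=L[1]-L[0];print("bar normal yaw",np.degrees(np.arctan2(dd[1],dd[0]))+90)
m=(h[...,0]>15)&(h[...,0]<40)&(V>180);m[:60]=0;m[86:]=0;m[:,:300]=0;m[:,350:]=0
ys,xs=np.nonzero(m);print("mark px",xs.mean(),ys.mean(),len(xs),cast(c,(xs.mean(),ys.mean()),.036))
red=((h[...,0]<6)|(h[...,0]>174))&(h[...,1]>150)&(V>90);red[60:]=0
n=np.array([.9553,.2957]);l=np.array([-.2957,.9553])
print("n",L[:,:2]@n)
mk=cast(c,(xs.mean(),ys.mean()),.036)[0,:2];print("mark n,l",mk@n,mk@l)
# held blank: top z approx 0.1609-.0825+.024
z=.1609-.0825+.024
P=cast(c,[(283.5,166),(365,166)],z);print(P,P[:,:2]@n,P[:,:2]@l)
q=P[1]-P[0];print("end yaw",np.degrees(np.arctan2(q[1],q[0]))+90)
print("TCP l",np.array([.5818,-.1008])@l)
E
```

```text
[1.99321848e-03 8.99479472e+01] 0.6909824046920647
[[ 0.64522288  0.00469014  0.036     ]
 [ 0.69440121 -0.15387021  0.036     ]]
bar normal yaw 17.23155138943042
mark px 324.056338028169 72.41549295774648 142 [[ 0.67964966 -0.06917067  0.036     ]]
n [0.61776829 0.61786205]
mark n,l 0.6288155541244766 -0.2670511426999407
[[ 0.62780027 -0.06477179  0.1024    ]
 [ 0.6395472  -0.10237053  0.1024    ]] [0.58058458 0.58068847] [-0.24751703 -0.28690868]
end yaw 17.350303841253222
TCP l -0.2683325
```

>>> {"api": "servo_tool", "payload": {
  "motion": [
    [0, 0, -0.1, 0, 0, 4, 0],
    [0, 0, -0.1, 0, 0, 6.5, 0],
    [0, 0, -0.1, 0, 0, 7.7, 0],
    [0, 0, -0.1, 0, 0, 7.95, 0],
    [0, 0, -0.1, 0, 0, 7.95, 0]
  ]
}}

```text
t: 5.8
ee_pos: [0.5829, -0.101, 0.0836]
eef_rot: [0.0, 0.988, 0.152, 0.0]
contact_force: [0.6, 0.8, -1.4]
width: 0.0399
```

>>> {"api": "servo_tool", "payload": {
  "motion": [
    [0, 0, 0, 1.5, 0, 0, 0],
    [0, 0, 0, 2.8, 0, 0, 0],
    [0, 0, 0, 3.3, 0, 0, 0],
    [0, 0, 0, 3.4, 0, 0, 0],
    [0, 0, 0, 3.4, 0, 0, 0]
  ]
}}

```text
t: 6.42
ee_pos: [0.6149, -0.0907, 0.0829]
eef_rot: [-0.0, 0.988, 0.151, -0.0]
contact_force: [-1.0, -0.4, -0.5]
width: 0.04
```

```bash
python3 - <<'E'
from bench import ctrl
from h import *
import pickle
rel([.616,-.0903,.0825],-72.77)
for n in("wrist",):
    c=ctrl.read_camera(n);pickle.dump(c,open(n+"4.pkl","wb"));cv2.imwrite(f"pics/{n}4.png",c["pixels"][...,::-1])
E
```

```text
t 6.425 pos [ 0.6149 -0.0907  0.0829] yawy -72.6 z [-1.e-04  1.e-04 -1.e+00] F [-0.97 -0.4  -0.53] w 0.04
row [-0.01  0.01  0.17] [ 0.12 -0.    0.04]
```

View pics/wrist4.png

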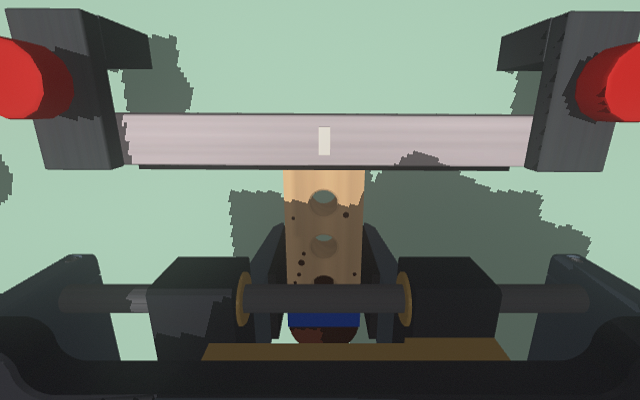

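The blank is centred on the white mark (x≈324), with its raw end just short of the face at row ~169. I'll creep in until it touches.

>>> {"api": "servo_tool", "payload": {
  "motion": [
    [0, 0, 0, 0.1, 0, 0, 0],
    [0, 0, 0, 0.2, 0, 0, 0],
    [0, 0, 0, 0.2, 0, 0, 0]
  ]
}}

```text
t: 6.85
ee_pos: [0.6152, -0.0905, 0.0825]
eef_rot: [-0.0, 0.989, 0.151, -0.002]
contact_force: [-11.2, -4.4, 3.9]
width: 0.0402
```

>>> {"api": "servo_tool", "payload": {
  "motion": [
    [0, 0, 0, 0.1, 0, 0, 0],
    [0, 0, 0, 0.1, 0, 0, 0]
  ]
}}

```text
t: 7.1
ee_pos: [0.6154, -0.0904, 0.0824]
eef_rot: [-0.0, 0.989, 0.151, -0.003]
contact_force: [-18.1, -8.8, 9.7]
width: 0.0396
```

>>> {"api": "servo_tool", "payload": {
  "motion": [
    [0, 0, 0, 0.1, 0, 0, 0],
    [0, 0, 0, 0.1, 0, 0, 0]
  ]
}}

```text
t: 7.35
ee_pos: [0.6157, -0.0903, 0.0823]
eef_rot: [-0.001, 0.989, 0.151, -0.004]
contact_force: [-21.9, -11.8, 13.6]
width: 0.0401
```

>>> {"api": "servo_tool", "payload": {
  "motion": [
    [0, 0, 0, -0.15, 0, 0, 0],
    [0, 0, 0, -0.27, 0, 0, 0],
    [0, 0, 0, -0.27, 0, 0, 0]
  ]
}}

```text
t: 7.72
ee_pos: [0.6153, -0.0905, 0.0826]
eef_rot: [-0.0, 0.989, 0.151, -0.001]
contact_force: [-6.7, -2.7, -0.6]
width: 0.0396
```

>>> {"api": "servo_tool", "payload": {
  "motion": [
    [0, 0, 0, 0, 0, 0, 70],
    [0, 0, 0, 0, 0, 0, 70],
    [0, 0, 0, 0, 0, 0, 70],
    [0, 0, 0, 0, 0, 0, 70]
  ]
}}

```text
t: 8.22
ee_pos: [0.6164, -0.0904, 0.0831]
eef_rot: [0.0, 0.988, 0.151, 0.0]
contact_force: [-0.2, -0.1, 0.7]
width: 0.064
```

```bash
python3 - <<'E'
from bench import ctrl
from h import *
import pickle
rel([.616,-.0903,.0825],-72.77)
for n in("wrist",):
    c=ctrl.read_camera(n);pickle.dump(c,open(n+"5.pkl","wb"));cv2.imwrite(f"pics/{n}5.png",cv2.resize(c["pixels"][90:350,200:460,::-1],None,fx=2.3,fy=2.3,interpolation=cv2.INTER_CUBIC))
E
```

```text
t 8.225 pos [ 0.6164 -0.0904  0.0831] yawy -72.6 z [ 4.e-04 -1.e-04 -1.e+00] F [-0.22 -0.07  0.69] w 0.064
row [ 0.01 -0.02  0.17] [-0.03 -0.02  0.06]
```

View pics/wrist5.png

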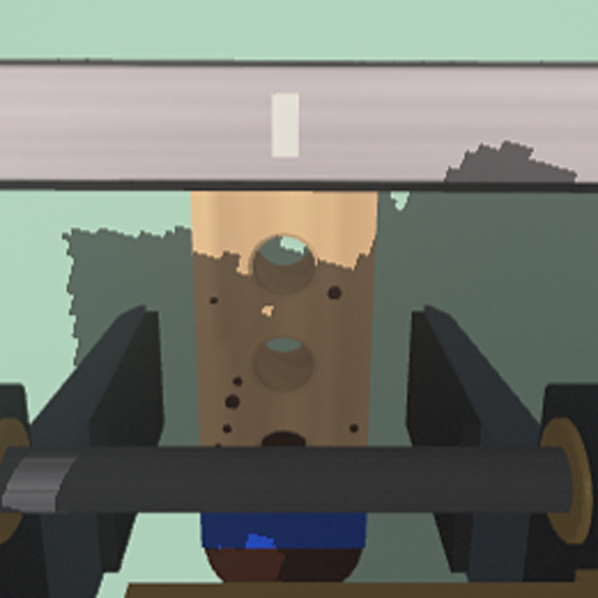

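Released: the raw end meets the face along its whole width and lines up with the mark. I'll go straight up, then clear the camera views.

>>> {"api": "servo_tool", "payload": {
  "motion": [
    [0, 0, 0, 0, 0, -3, 75],
    [0, 0, 0, 0, 0, -8, 75],
    [0, 0, 0, 0, 0, -14, 75],
    [0, 0, 0, 0, 0, -18, 75],
    [0, 0, 0, 0, 0, -18, 75]
  ]
}}

```text
t: 8.9
ee_pos: [0.6176, -0.0906, 0.2665]
eef_rot: [0.001, 0.988, 0.151, 0.003]
contact_force: [0.2, 0.1, -0.4]
width: 0.0688
```

>>> {"api": "servo_tool", "payload": {
  "motion": [
    [0, 0, 0, -4, -6, 0, 75],
    [0, 0, 0, -6, -12, 0, 75],
    [0, 0, 0, -6, -18, 0, 75],
    [0, 0, 0, -6, -24, 0, 75],
    [0, 0, 0, -6, -30, 0, 75]
  ]
}}

```text
t: 9.52
ee_pos: [0.4686, 0.1776, 0.2622]
eef_rot: [0.0, 0.989, 0.151, -0.0]
contact_force: [1.4, -0.1, -0.2]
width: 0.0684
```

>>> {"api": "servo_tool", "payload": {
  "motion": [
    [0, 0, 0, 0, -6, 0, 75],
    [0, 0, 0, 0, -12, 0, 75],
    [0, 0, 0, 0, -18, 0, 75],
    [0, 0, 0, 0, -18, 0, 75],
    [0, 0, 0, 0, -18, 0, 75]
  ]
}}

```text
t: 10.15
ee_pos: [0.4156, 0.3473, 0.262]
eef_rot: [0.0, 0.988, 0.152, -0.001]
contact_force: [0.6, -0.6, 0.2]
width: 0.0684
```

```bash
python3 - <<'E'
from bench import ctrl
from h import *
import pickle
for n in("scene","top"):
    c=ctrl.read_camera(n);pickle.dump(c,open(n+"6.pkl","wb"));cv2.imwrite(f"pics/{n}6.png",c["pixels"][...,::-1])
    r=(75,240,225,440) if n=="top" else (120,290,130,430)
    cv2.imwrite(f"pics/{n}6z.png",cv2.resize(c["pixels"][r[0]:r[1],r[2]:r[3],::-1],None,fx=2.6,fy=2.6,interpolation=cv2.INTER_CUBIC))
    d=pickle.load(open("d0.pkl","rb"))[n]
    for nm,lo,hi in(("red",None,None),("yellow",20,32)):
        o=[]
        for im in(d,c):
            h=cv2.cvtColor(im["pixels"],cv2.COLOR_RGB2HSV);H=h[...,0]
            m=(((H<6)|(H>174)) if lo is None else ((H>lo)&(H<hi)))&(h[...,1]>140)&(h[...,2]>70)
            roi=np.zeros_like(m)
            if n=="top": roi[210:245,410:440]=1 if lo is None else 0; 
            if n=="top" and lo: roi[185:220,255:285]=1
            if n=="scene": 
                if lo: roi[228:262,355:390]=1
                else: roi[115:140,275:305]=1
            ys,xs=np.nonzero(m&roi);o.append((xs.mean().round(2),ys.mean().round(2),len(xs)))
        print(n,nm,o)
E
```

```text
scene red [(np.float64(286.53), np.float64(126.38), 94), (np.float64(286.23), np.float64(126.39), 96)]
scene yellow [(np.float64(372.11), np.float64(243.47), 205), (np.float64(371.3), np.float64(244.61), 214)]
top red [(np.float64(420.69), np.float64(228.07), 130), (np.float64(420.65), np.float64(228.03), 130)]
top yellow [(np.float64(266.85), np.float64(202.39), 150), (np.float64(267.01), np.float64(202.08), 131)]
```

View pics/scene6z.png

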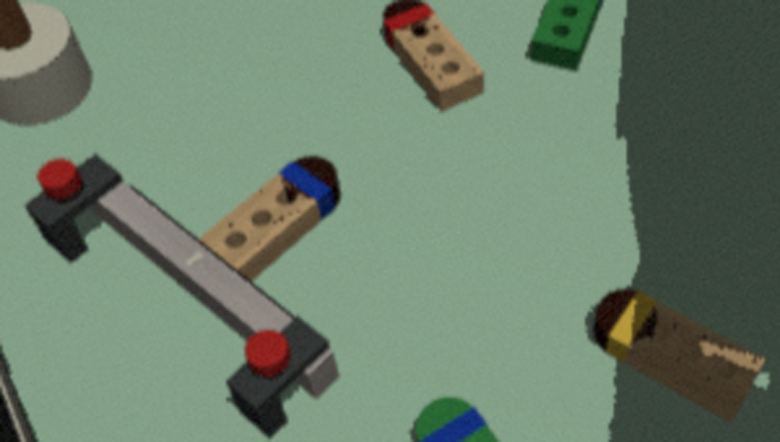

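View pics/top6z.png

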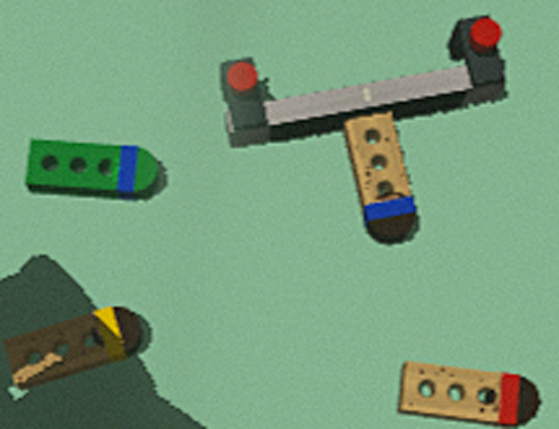

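```bash
python3 - <<'E'
from h import *
import pickle
c=pickle.load(open("top6.pkl","rb"));h=cv2.cvtColor(c["pixels"],cv2.COLOR_RGB2HSV).astype(int)
m=(h[...,0]>8)&(h[...,0]<26)&(h[...,1]>70)&(h[...,2]>110);r=np.zeros_like(m);r[110:165,350:390]=1
n=np.array([.9553,.2957]);l=np.array([-.2957,.9553])
cn=max(cv2.findContours((m&r).astype(np.uint8),0,2)[0],key=cv2.contourArea)
w=cast(c,cn[:,0],.024)[:,:2];q=np.c_[w@n,w@l];R=cv2.minAreaRect((q*1000).astype(np.float32));print(R,q[:,0].max(),q[:,0].min())
s=pickle.load(open("scene6.pkl","rb"))
# face/top of blank contact line expected n=.6175: project for both views
for im in(c,s):
    print(proj(im,[np.r_[.6175*n+a*l,.024] for a in(-.2485,-.2875)]).round(1))
E
```

```text
((576.8765869140625, -269.3046569824219), (76.89948272705078, 40.88275909423828), 0.15319225192070007) 0.6153019284057096 0.5384101243749426
[[356.7 120. ]
 [373.8 116.9]]
[[218.2 225.2]
 [203.7 213.4]]
```

```bash
python3 -c "
from bench import ctrl
print(ctrl.hand_in())"
```

```text
the job is handed in; nothing more can be done
None
```

The blue-taped blank now lies flat on the bench, its raw end against the black face and centred between the clamps. I gripped it across its 40 mm width, turned it about 87° clockwise, pushed it in until it met the bar (about 28 N at most), eased off to about 7 N and released it. The job was handed in at about 10 s, with the arm clear.

**Last checks:**
- **Squareness and centring:** in the top view the blank is within about 0.2° of square. Its centre is within about 0.5 mm of the bar's white mark.
- **Contact with the bar:** in the top view the end edge measures 1–2 mm short of the face, which is no more than pixel and calibration error. The push force at release and the last wrist-camera picture both show it touching.
- **Red blank:** its tape is in the same place as at the start, within 0.3 px in both views.
- **Yellow blank:** its tape centre came out 0.3 px different in the top view and 1.4 px in the scene view. I put this down to the arm's shadow lying across it in the last pictures, as nothing came near it.

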